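# Find the rattling tin and hold it out

### The job

Three sealed tins that look alike stand on the pressing table, and just one has something loose inside. Pick them up one at a time and shake each lengthwise, end to end and back a couple of times, until you find the one that rattles, standing the silent ones upright on the table again (not in the tray). Then hold the rattling tin out level over the middle of the wooden tray, about 15 cm above the table, and finish still holding it there, without disturbing the iron, thread cone or dish.

Things in the scene. Friction and masses are not known exactly. Their poses are not given: they have to be found in the camera images.
- tin_a: one of three look-alike sealed flat bare-metal tins, 110 long (its x) x 56 wide (its y) x 42 high, standing on the table, long side roughly away from the robot; origin at the centre of its underside, z up. Lids do not open. 150 to 375 g plus any loose weight; the middle of its weight (if silent) is 21 above the origin. Any of the three may be the rattling one, anew each time
- tin_b: as tin_a. The rattling tin holds one loose steel ball, 150 g, 34 diameter, in a smooth cavity 104 x 50 x 36: it can run 70 end to end along the tin's x. The two silent tins have nothing loose in them
- tin_c: as tin_a. Tipping a held tin 20 degrees or more end for end, or quick strokes of 80 or more along its length, runs the ball from end to end; levelled again, the ball stays at that end. Its knocks, and the shift of its weight, can be felt through the gripper: held level, the moment about the tin's y differs by about 0.09 N m between ball at one end and the other; in a silent tin it does not differ
- tray: fixed shallow open wooden tray on the far part of the table, 140 (its x) x 190 (its y) x 22 high, floor and rim 8 thick; origin at the centre of its underside, on the table
- iron: bystander: heavy iron with a black bar handle on a dark wooden rest, on the left; 200 x 120, 145 high, nose to its +x; origin under its middle, on the table
- spool: bystander: pale cone of thread, 64 diameter at the foot, 90 high; origin at the centre of its underside
- dish: bystander: small white chalk dish, 90 diameter, 28 high; origin at the centre of its underside

How it is judged:
On the way, in this order (a step that is already met when the one before it is completed fails the run):
1. the rattling tin, lifted, has been shaken or tipped so that its loose weight runs to one end (+x half) (((distance between loose_c0 and tin_a below 0.07 m and height (world z) of tin_a above 0.03 m and x of loose_c0 in the frame of tin_a above 0.02 m) or (distance between loose_c0 and tin_b below 0.07 m and height (world z) of tin_b above 0.03 m and x of loose_c0 in the frame of tin_b above 0.02 m) or (distance between loose_c0 and tin_c below 0.07 m and height (world z) of tin_c above 0.03 m and x of loose_c0 in the frame of tin_c above 0.02 m))), for 0.05 s.
2. and back to the other end (-x half), still lifted (((distance between loose_c0 and tin_a below 0.07 m and height (world z) of tin_a above 0.03 m and x of loose_c0 in the frame of tin_a below -0.02 m) or (distance between loose_c0 and tin_b below 0.07 m and height (world z) of tin_b above 0.03 m and x of loose_c0 in the frame of tin_b below -0.02 m) or (distance between loose_c0 and tin_c below 0.07 m and height (world z) of tin_c above 0.03 m and x of loose_c0 in the frame of tin_c below -0.02 m))), for 0.05 s.
At the end, for the whole second after the job is handed in: The tin with the loose weight is gripped by the fingers alone and still, its underside 90 to 250 mm above the table, tilted less than 0.2 rad, within 50 mm horizontally of the tray's centre; the other two tins stand upright on the table, let go and at rest (((distance between loose_c0 and tin_a below 0.07 m and height (world z) of tin_a between 0.09 and 0.25 m and angle between tin_a's own z axis and vertical below 0.2 rad and horizontal distance between tin_a and tray below 0.05 m and linear speed of tin_a below 0.03 m/s and contact force between the fingers and tin_a above 1 N and contact force between tin_a and tray below 0.1 N and height (world z) of tin_b between -0.005 and 0.005 m and angle between each of tin_b, tin_c's own z axis and vertical below 0.1 rad and linear speed of each of tin_b, tin_c below 0.02 m/s and contact force between the fingers and tin_b below 0.1 N and height (world z) of tin_c between -0.005 and 0.005 m and contact force between the fingers and tin_c below 0.1 N) or (distance between loose_c0 and tin_b below 0.07 m and height (world z) of tin_b between 0.09 and 0.25 m and angle between tin_b's own z axis and vertical below 0.2 rad and horizontal distance between tin_b and tray below 0.05 m and linear speed of tin_b below 0.03 m/s and contact force between the fingers and tin_b above 1 N and contact force between tin_b and tray below 0.1 N and height (world z) of tin_a between -0.005 and 0.005 m and angle between each of tin_a, tin_c's own z axis and vertical below 0.1 rad and linear speed of each of tin_a, tin_c below 0.02 m/s and contact force between the fingers and tin_a below 0.1 N and height (world z) of tin_c between -0.005 and 0.005 m and contact force between the fingers and tin_c below 0.1 N) or (distance between loose_c0 and tin_c below 0.07 m and height (world z) of tin_c between 0.09 and 0.25 m and angle between tin_c's own z axis and vertical below 0.2 rad and horizontal distance between tin_c and tray below 0.05 m and linear speed of tin_c below 0.03 m/s and contact force between the fingers and tin_c above 1 N and contact force between tin_c and tray below 0.1 N and height (world z) of tin_a between -0.005 and 0.005 m and angle between each of tin_a, tin_b's own z axis and vertical below 0.1 rad and linear speed of each of tin_a, tin_b below 0.02 m/s and contact force between the fingers and tin_a below 0.1 N and height (world z) of tin_b between -0.005 and 0.005 m and contact force between the fingers and tin_b below 0.1 N))); the arm keeps its last pose, push and grip.
It fails at once if the iron is moved more than 30 mm (distance of iron from where it was at the start of the episode above 0.03 m).
It fails at once if the spool is moved more than 30 mm (distance of spool from where it was at the start of the episode above 0.03 m).
It fails at once if the dish is moved more than 30 mm (distance of dish from where it was at the start of the episode above 0.03 m).
It also fails if it takes over 72 s, if anything falls off the work surface, if the arm or the gripper's body presses on something with over 40 N, if the wrist force passes 120 N, or if a joint passes its speed limit or range.

### The arm

A 6-joint arm with a two-finger parallel gripper is mounted at the origin on the work surface. World frame = base frame: x ahead of the robot, y to its left, z up, the work surface at z = 0. Lengths are in m, angles in rad, forces in N, time in s.
With the tool pointing down it reaches from about 0.325 to 0.875 m from the base axis. Payload 4.4 kg.
Tool frame: the origin (TCP) lies between the finger pads; the fingertips stand 14 mm ahead of it and the grasp point (between the pads) lies 5 mm behind it (robot.tip_reach is the distance from the TCP to the fingertips, in m); x points along the fingers, z is the direction in which the jaws open and shut, and the axes are right-handed (so a half turn about x gives the same grasp; the last joint's range is limited). The gripper opens to 85 mm and grips with 20 to 120 N. Pads are 22 mm wide; open, the fingers measure 114 mm over their backs; the gripper's body (76 mm by 85 mm) begins 54 mm behind the grasp point. The pads swing forward as they close: fully open they stand 13 mm farther back than shut.
Start: joints at [1.137, 0.207, 1.542, -0, 1.393, -0.15], TCP at [0.16, 0.552, 0.245] pointing down, gripper open.
Joint ranges: [-2.73, 2.73], [-0.86, 2.22], [0.23, 2.46], [-1.11, 4.25], [0.08, 2.63], [-2.82, 2.82]. Speed limits (rad/s): [2.79, 2.79, 3.14, 3.14, 3.14, 3.14].

### API

Orientations are given as a rotation vector (axis times angle).
In Python, from cell import robot gives the robot as it stands. The module is installed in compiled form; this text tells all that it offers.
- The arm moves only by the tool step_arm, never from a script. Its argument "rows" is a list that holds one entry, the list of rows, each a list of 5 numbers: the shift along the tool's x, y, z in units of 40 mm (1.0 is 40 mm), then the turn about the tool's x in units of 0.15 rad (1.0 is 0.15 rad), then the opening, from 0 (shut) to 1 (fully open). A call has 1 to 20 rows; each row shifts and turns the commanded pose from where the row before left it, along the tool's axes as they then stand; what a row does not reach is not made up. A row lasts 1/8 s, in which the tool goes at most 62.5 mm and 10.7 degrees, less where a joint would pass 70% of its speed; a pose out of reach is approached as far as the arm can. A call with a number of a shift or a turn outside -1 to 1 is refused whole. A call with a gripper value outside its range is refused whole. The fingers move at their own pace and stop on an object; the grip force is fixed at half the most. Time passes only in rows, so rows that do not move let the fingers close. It gives the time, the measured TCP pose, the force and the opening at its end, in the units of the state.
- robot.observe(): the state, without advancing time (a new reading comes with each control period).
- robot.camera(name): name is "side" or "top" or "wrist"; returns a dict with "frame" (400x640x3 uint8, red, green, blue), "vertical_fov" (degrees; the focal length in pixels is half the picture's height over the tangent of half this angle, whatever the lens; pixels are square), "cx", "cy" (the principal point, pixels), "k1" (the pictures are not rectified: a ray, as slopes to the right and down, at radius r is drawn at 1 + k1 r^2 times it, then the intrinsics apply), "camera_from_world" (4x4, takes a point from world to camera coordinates). Camera axes: x right, y down, z forward; pixel columns grow to the right and rows downward; lengths in m; the calibration is good to about 2 mm. A picture is of the moment at which its call begins. There is no depth.
- robot.sign_off(): hands the job in, once; it reports no verdict.
The state is a dict: "clock": time; "joint_pos": joint angles; "joint_vel": joint speeds; "joint_efforts": joint torques, N m; "tool_pos": TCP position; "tcp_rot": TCP orientation; "force": force on the tool from outside, world axes, zero at the start; "wrist_torque": the same for the moment, N m; "opening": finger opening in m.
Only numpy, scipy, OpenCV 4.12 (cv2) and the standard library are available. Lean on these libraries where they do the work, as an engineer would, in place of code of your own. Each camera call takes 0.05 s, during which the arm holds its last target.

## Working session

There is one attempt and no reset: what is moved stays moved. The work goes in short steps, Python scripts to look and compute and a tool call to move; the robot and the scene stay as the last step left them, time stands still between calls to the robot, and variables do not carry over. Pictures are saved under pics/ and viewed, and the job is handed in when it is done.

Besides the shell and the picture viewer there is one more tool, called after "Call:" by a JSON object that holds its "fn" and its "kwargs", one argument or row to a line. step_arm: Moves the arm, as the interface text tells. Shifts and turns lie within -1 to 1; 1 stands for 40 mm of shift or 0.15 rad of turn. Its arguments: {"type":"object","properties":{"rows":{"type":"array"}},"required":["rows"]}

```bash
mkdir -p pics; ls; python3 - <<'E'
from cell import robot
import cv2
o=robot.observe()
for k,v in o.items(): print(k,v)
for n in ("top","side"):
    c=robot.camera(n)
    cv2.imwrite(f"pics/{n}0.png",c["frame"][:,:,::-1])
    print(n,c["vertical_fov"],c["cx"],c["cy"],c["k1"]);print(c["camera_from_world"])
E
```

```text
pics
clock 0.0
joint_pos [ 1.13751384e+00  2.07476305e-01  1.54299148e+00  6.59263511e-06
  1.39351765e+00 -1.50456622e-01]
joint_vel [ 0.00137258  0.00025713  0.0009986  -0.00037383 -0.00112815 -0.00207117]
joint_efforts [-5.06040105e-04 -3.83018839e+01 -2.91595781e+01 -1.57701538e-04
  1.03527994e-02 -7.25274049e-06]
tool_pos [0.16013262 0.55147289 0.24407598]
tcp_rot [-0.99961887  1.33198911  0.99774284]
force [-0.57572167  0.06389781  0.81904147]
wrist_torque [ 0.01026547  0.01418975 -0.01879208]
opening 0.08534543652575148
top 43.622710430968134 318.2454438573674 204.92730330183016 -0.087626049621881
[[ 3.03141517e-03 -9.99893742e-01 -1.42588893e-02  4.90826891e-02]
 [-9.87431212e-01 -7.39808879e-04 -1.58047632e-01  5.24034093e-01]
 [ 1.58020289e-01  1.45587803e-02 -9.87328532e-01  1.51443057e+00]
 [ 0.00000000e+00  0.00000000e+00  0.00000000e+00  1.00000000e+00]]
side 51.69998895937572 317.5327013045309 194.47264943334 -0.04995425233042391
[[-0.98680238 -0.16163824 -0.00970265  0.53941053]
 [-0.11727189  0.75469366 -0.64551126  0.07876917]
 [ 0.11166184 -0.6358542  -0.76368912  1.09651414]
 [ 0.          0.          0.          1.        ]]
```

View pics/top0.png

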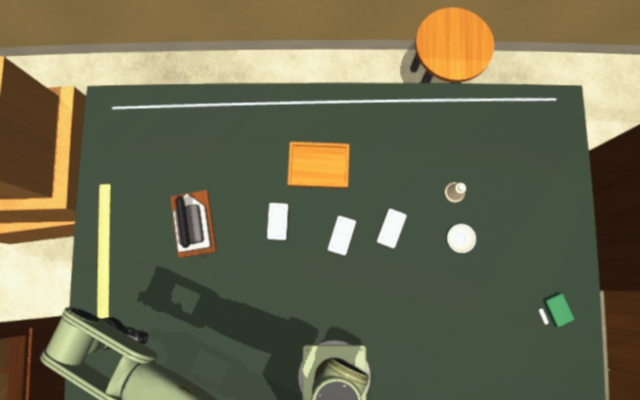

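View pics/side0.png

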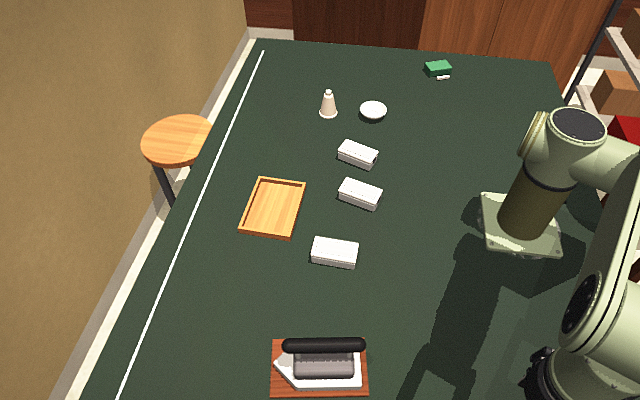

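The top view shows tins at about (278,221), (342,235) and (392,228), with the tray at (319,164), the iron at (193,223), the spool at (455,191) and the dish at (461,238). The side view agrees. Next I'll measure the poses.

```bash
cat > h.py <<'E'
import numpy as np, cv2
from scipy.spatial.transform import Rotation as R
def ray(c,px):
    px=np.atleast_2d(np.float64(px)); f=200/np.tan(np.radians(c["vertical_fov"]/2))
    K=np.array([[f,0,c["cx"]],[0,f,c["cy"]],[0,0,1]])
    n=cv2.undistortPoints(px.reshape(-1,1,2),K,np.array([c["k1"],0,0,0,0.]))[:,0]
    T=c["camera_from_world"]; d=np.c_[n,np.ones(len(n))]@T[:3,:3]
    return -T[:3,:3].T@T[:3,3], d
def plane(c,px,z):
    o,d=ray(c,px); return o+d*((z-o[2])/d[:,2])[:,None]
def rects(c,mask,z,amin=200):
    out=[]
    cs,_=cv2.findContours(mask.astype(np.uint8),cv2.RETR_EXTERNAL,cv2.CHAIN_APPROX_NONE)
    for k in cs:
        if cv2.contourArea(k)<amin: continue
        m=k[:,0].mean(0)
        P=plane(c,k[:,0],z)[:,:2]
        (x,y),(w,h),a=cv2.minAreaRect(np.float32(P*1000))
        if w<h: w,h,a=h,w,a+90
        a=(a+90)%180-90
        out.append((m.round(0).tolist(),round(x),round(y),round(w),round(h),round(a,1)))
    return out
E
python3 - <<'E'
from cell import robot
from h import *
c=robot.camera("top"); im=c["frame"].astype(int)
mn=im.min(2)
for n,z in (("top",.042),("side",.042)):
    c=robot.camera(n); im=c["frame"].astype(int); mn=im.min(2)
    print(n)
    for th in (170,215):
        print(th,*rects(c,mn>th,z,80),sep="\n ")
    hsv=cv2.cvtColor(c["frame"],cv2.COLOR_RGB2HSV)
    wood=(hsv[...,0]>8)&(hsv[...,0]<20)&(hsv[...,1]>140)&(hsv[...,2]>130)
    print("wood",*rects(c,wood,.022,1000),sep="\n ")
E
```

```text
top
170
 ([360.0, 360.0], 56, -76, 44, 24, -0.3)
 ([309.0, 361.0], 52, 75, 86, 16, -20.7)
 ([34.0, 278.0], 286, 944, 247, 244, -85.0)
 ([461.0, 238.0], 421, -393, 87, 84, -2.0)
 ([341.0, 235.0], 430, -22, 112, 58, -17.3)
 ([391.0, 228.0], 452, -176, 113, 58, -21.3)
 ([277.0, 221.0], 474, 178, 113, 59, -2.5)
 ([197.0, 227.0], 470, 441, 174, 95, 2.0)
 ([334.0, 102.0], 863, 1, 1455, 8, -88.9)
 ([85.0, 68.0], 975, 875, 506, 139, 89.8)
 ([575.0, 83.0], 878, -778, 530, 333, -90.0)
 ([306.0, 65.0], 989, 99, 662, 111, 89.8)
215
 ([63.0, 274.0], 303, 854, 53, 40, 62.1)
 ([10.0, 278.0], 287, 1032, 95, 61, 54.3)
 ([464.0, 238.0], 426, -392, 82, 75, 85.1)
 ([341.0, 235.0], 430, -22, 109, 55, -17.3)
 ([391.0, 228.0], 453, -176, 110, 55, -21.6)
 ([198.0, 234.0], 452, 448, 131, 95, 10.2)
 ([277.0, 221.0], 474, 178, 106, 56, 0.0)
wood
 ([318.0, 164.0], 660, 51, 194, 145, 87.8)
 ([54.0, 151.0], 720, 994, 421, 237, 1.6)
 ([455.0, 43.0], 1084, -407, 272, 265, -28.2)
side
170
 ([323.0, 374.0], 471, 469, 176, 68, 9.9)
 ([631.0, 312.0], -196, 233, 135, 52, 72.4)
 ([335.0, 249.0], 475, 180, 111, 58, -2.5)

[... 398 characters left out ...]
109.0], 423, -375, 87, 84, 8.8)
 ([328.0, 106.0], 576, -386, 151, 56, -81.3)
 ([582.0, 111.0], -270, -549, 466, 173, 76.2)
 ([188.0, 225.0], 859, -43, 1268, 10, -88.9)
 ([231.0, 81.0], 936, -488, 532, 28, -90.0)
 ([623.0, 45.0], -547, -953, 312, 58, 87.2)
215
 ([324.0, 376.0], 468, 474, 174, 65, 14.2)
 ([335.0, 249.0], 475, 180, 110, 57, -2.4)
 ([114.0, 311.0], 936, 380, 448, 26, -90.0)
 ([360.0, 190.0], 432, -19, 110, 57, -17.3)
 ([358.0, 150.0], 454, -173, 110, 58, -21.4)
 ([373.0, 109.0], 423, -375, 86, 84, 8.8)
 ([591.0, 77.0], -352, -694, 150, 48, 61.5)
 ([226.0, 90.0], 936, -415, 377, 24, -89.8)
 ([189.0, 225.0], 859, -43, 1268, 9, -88.9)
wood
 ([316.0, 378.0], 470, 456, 199, 115, 9.3)
```

```bash
cat >> h.py <<'E'
def plan(o,tgt,yaw=None):
    Rm=R.from_rotvec(o["tcp_rot"]).as_matrix(); d=np.array(tgt)-o["tool_pos"]
    print("axes x,y,z:",Rm.T.round(3).tolist())
    print("shift now-axes units:",(Rm.T@d/0.04).round(3), "world mm",(d*1000).round(1))
    if yaw is not None:
        # make tool y parallel to tin x
        a=np.arctan2(Rm[1,1],Rm[0,1]); t=np.radians(yaw)
        e=(t-a+np.pi/2)%np.pi-np.pi/2   # world-z turn; tool x is down => turn=-e
        print("turn units:",round(-e/0.15,3))
        R2=Rm@R.from_rotvec([-e,0,0]).as_matrix()
        print("after-turn axes",R2.T.round(3).tolist()," shift units in turned axes:",(R2.T@d/0.04).round(3))
E
python3 - <<'E'
from cell import robot
from h import *
o=robot.observe(); print(o["clock"])
for t,y in (((.4745,.179,.2),-2.5),((.431,-.020,.2),-17.3),((.4535,-.174,.2),-21.4)): plan(o,t,y)
E
```

```text
0.25
axes x,y,z: [[-0.0, -0.001, -1.0], [-0.96, 0.279, 0.0], [0.279, 0.96, -0.001]]
shift now-axes units: [  1.124 -10.144  -6.758] world mm [ 314.2 -372.8  -44.7]
turn units: -1.594
after-turn axes [[-0.0, -0.001, -1.0], [-0.999, 0.044, 0.0], [0.044, 0.999, -0.001]]  shift units in turned axes: [ 1.124 -8.255 -8.969]
axes x,y,z: [[-0.0, -0.001, -1.0], [-0.96, 0.279, 0.0], [0.279, 0.96, -0.001]]
shift now-axes units: [  1.129 -10.488 -11.839] world mm [ 270.7 -571.8  -44.7]
turn units: 0.128
after-turn axes [[-0.0, -0.001, -1.0], [-0.955, 0.297, 0.0], [0.297, 0.955, -0.001]]  shift units in turned axes: [  1.129 -10.713 -11.636]
axes x,y,z: [[-0.0, -0.001, -1.0], [-0.96, 0.279, 0.0], [0.279, 0.96, -0.001]]
shift now-axes units: [  1.133 -12.102 -15.379] world mm [ 293.2 -725.8  -44.7]
turn units: 0.605
after-turn axes [[-0.0, -0.001, -1.0], [-0.931, 0.365, 0.0], [0.365, 0.931, -0.001]]  shift units in turned axes: [  1.133 -13.446 -14.219]
```

Call:
{"fn": "step_arm", "kwargs": {
  "rows": [
    [[0,0,0,-0.8,1],[0,0,0,-0.79,1],[0,-0.83,-0.9,0,1],[0,-0.83,-0.9,0,1],[0,-0.83,-0.9,0,1],[0,-0.83,-0.9,0,1],[0,-0.83,-0.9,0,1],[0,-0.83,-0.9,0,1],[0,-0.83,-0.9,0,1],[0,-0.83,-0.9,0,1],[0,-0.83,-0.9,0,1],[0,-0.78,-0.87,0,1],[0.5,0,0,0,1],[0.6,0,0,0,1],[0,0,0,0,1]]
  ]
}}

```text
clock: 2.12
tool_pos: [0.4725, 0.1785, 0.1991]
tcp_rot: [-1.174, 1.235, 1.179]
force: [1.4, 0.0, 1.1]
opening: 0.0856
```

```bash
python3 - <<'E'
from cell import robot
from h import *
c=robot.camera("wrist"); cv2.imwrite("pics/w1.png",c["frame"][:,:,::-1])
o=robot.observe(); print(o["clock"],o["tool_pos"],o["force"],o["wrist_torque"])
plan(o,(.4745,.179,.022),-2.5)
E
```

```text
2.175 [0.47358365 0.17892818 0.20061211] [-0.23263987 -0.01275109  0.20135669] [ 0.0593939  -0.00959659 -0.0250826 ]
axes x,y,z: [[-0.002, -0.0, -1.0], [-0.999, 0.044, 0.002], [0.044, 0.999, -0.001]]
shift now-axes units: [ 4.465 -0.032  0.005] world mm [ 9.000e-01  1.000e-01 -1.786e+02]
turn units: -0.005
after-turn axes [[-0.002, -0.0, -1.0], [-0.999, 0.044, 0.002], [0.044, 0.999, -0.001]]  shift units in turned axes: [ 4.465 -0.032  0.005]
```

View pics/w1.png

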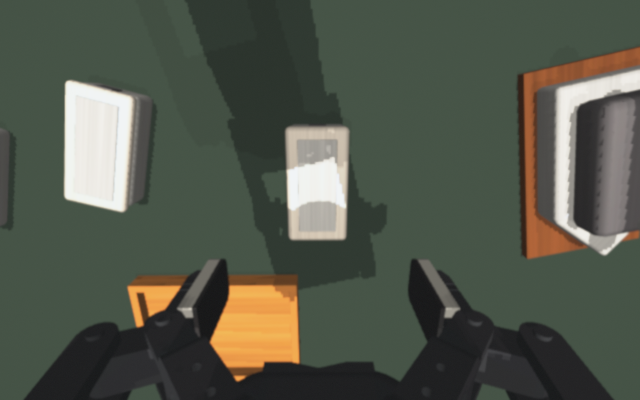

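The wrist view shows the tin squarely aligned at (317,183), midway between the jaws, so I'll descend and grip.

Call:
{"fn": "step_arm", "kwargs": {
  "rows": [
    [[1,0,0,0,1],[1,-0.03,0,0,1],[1,0,0,0,1],[0.8,0,0,0,1],[0.4,0,0,0,1],[0.25,0,0,0,1],[0,0,0,0,1],[0,0,0,0,0],[0,0,0,0,0],[0,0,0,0,0],[0,0,0,0,0],[0,0,0,0,0],[0,0,0,0,0]]
  ]
}}

```text
clock: 3.8
tool_pos: [0.4769, 0.1793, 0.0247]
tcp_rot: [-1.178, 1.227, 1.175]
force: [-0.4, -1.2, 6.8]
opening: 0.0551
```

Call:
{"fn": "step_arm", "kwargs": {
  "rows": [
    [[-0.3,0,0,0,0],[-0.8,0,0,0,0],[-1,0,0,0,0],[-1,0,0,0,0],[-0.8,0,0,0,0],[-0.3,0,0,0,0],[0,0,0,0,0],[0,0,0,0,0],[0,0,0,0,0],[0,0,0,0,0]]
  ]
}}

```text
clock: 5.05
tool_pos: [0.4748, 0.1789, 0.1902]
tcp_rot: [-1.176, 1.232, 1.178]
force: [1.0, 0.7, -1.1]
opening: 0.0549
```

```bash
cat > q.py <<'E'
from cell import robot
from h import *
import sys
F=[];M=[]
for i in range(4):
    c=robot.camera("wrist"); o=robot.observe(); Rm=R.from_rotvec(o["tcp_rot"]).as_matrix()
    F.append(Rm.T@o["force"]);M.append(Rm.T@o["wrist_torque"])
print(o["clock"],o["tool_pos"].round(4) if hasattr(o["tool_pos"],'round') else o["tool_pos"],"open",o["opening"])
print("tool F",np.mean(F,0).round(3)," tool M",np.mean(M,0).round(4),"sd",np.std(M,0).round(4))
print("axis",Rm.T.round(3).tolist())
if len(sys.argv)>1: cv2.imwrite(f"pics/{sys.argv[1]}.png",c["frame"][:,:,::-1])
E
python3 q.py w2
```

```text
5.25 [0.4754 0.179  0.1911] open 0.0545963523091061
tool F [ 1.745 -0.053  0.175]  tool M [ 0.0135  0.0127 -0.0025] sd [0.0343 0.0128 0.0145]
axis [[-0.0, -0.0, -1.0], [-0.999, 0.044, 0.0], [0.044, 0.999, -0.0]]
```

View pics/w2.png

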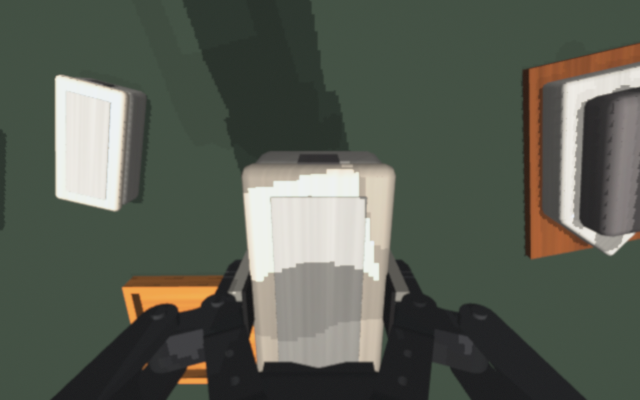

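The tin is held, and its weight of about 1.7 N suggests no ball. I'll shake it anyway.

Call:
{"fn": "step_arm", "kwargs": {
  "rows": [
    [[0,-1,0,0,0],[0,-1,0,0,0],[0,-1,0,0,0],[0,0,0,0,0],[0,0,0,0,0],[0,0,0,0,0],[0,0,0,0,0]]
  ]
}}

```text
clock: 6.12
tool_pos: [0.5945, 0.174, 0.1915]
tcp_rot: [-1.177, 1.23, 1.177]
force: [-0.7, -0.2, -1.1]
opening: 0.0551
```

```bash
python3 q.py; python3 q.py
```

```text
6.325 [0.5951 0.1738 0.1916] open 0.055311736667241186
tool F [ 1.354  0.216 -0.171]  tool M [-0.0109 -0.0004 -0.0184] sd [0.0262 0.0065 0.0236]
axis [[0.0, 0.0, -1.0], [-0.999, 0.044, -0.0], [0.044, 0.999, 0.0]]
6.525 [0.5953 0.1737 0.1913] open 0.05519860742589813
tool F [1.639 0.431 0.197]  tool M [ 0.0039  0.0222 -0.0314] sd [0.026  0.0138 0.0218]
axis [[0.0, 0.0, -1.0], [-0.999, 0.044, -0.0], [0.044, 0.999, 0.0]]
```

Call:
{"fn": "step_arm", "kwargs": {
  "rows": [
    [[0,1,0,0,0],[0,1,0,0,0],[0,1,0,0,0],[0,0,0,0,0],[0,0,0,0,0],[0,0,0,0,0],[0,0,0,0,0]]
  ]
}}

```text
clock: 7.4
tool_pos: [0.4764, 0.179, 0.1914]
tcp_rot: [-1.176, 1.23, 1.176]
force: [0.7, 0.6, -1.0]
opening: 0.0553
```

```bash
python3 q.py; python3 q.py
```

```text
7.6 [0.4757 0.179  0.1912] open 0.055180406517041834
tool F [ 1.451e+00  1.860e-01 -1.000e-03]  tool M [0.0046 0.0152 0.0073] sd [0.0191 0.0455 0.0178]
axis [[-0.0, -0.0, -1.0], [-0.999, 0.045, 0.0], [0.045, 0.999, -0.0]]
7.8 [0.4755 0.1791 0.1912] open 0.05530161680523814
tool F [ 1.443  0.032 -0.512]  tool M [-0.0282 -0.0069  0.0166] sd [0.0263 0.0306 0.0304]
axis [[-0.0, -0.0, -1.0], [-0.999, 0.044, 0.0], [0.044, 0.999, -0.0]]
```

Call:
{"fn": "step_arm", "kwargs": {
  "rows": [
    [[0,-1,0,0,0],[0,-1,0,0,0],[0,-1,0,0,0],[0,0,0,0,0],[0,0,0,0,0],[0,0,0,0,0],[0,0,0,0,0]]
  ]
}}

```text
clock: 8.68
tool_pos: [0.5945, 0.174, 0.1915]
tcp_rot: [-1.177, 1.23, 1.177]
force: [-0.4, 0.1, -2.7]
opening: 0.0547
```

```bash
sed -i 's/range(4)/range(12)/' q.py; python3 q.py
```

```text
9.275 [0.5953 0.1737 0.1912] open 0.055079219338063964
tool F [1.38  0.057 0.008]  tool M [ 0.0056 -0.0004 -0.0091] sd [0.0261 0.0271 0.0291]
axis [[-0.0, -0.0, -1.0], [-0.999, 0.044, 0.0], [0.044, 0.999, -0.0]]
```

Call:
{"fn": "step_arm", "kwargs": {
  "rows": [
    [[0,1,0,0,0],[0,1,0,0,0],[0,1,0,0,0],[0,0,0,0,0],[0,0,0,0,0],[0,0,0,0,0],[0,0,0,0,0]]
  ]
}}

```text
clock: 10.15
tool_pos: [0.4764, 0.1789, 0.1914]
tcp_rot: [-1.176, 1.23, 1.176]
force: [0.0, -0.5, -1.3]
opening: 0.0551
```

```bash
python3 q.py; python3 - <<'E'
from cell import robot
from h import *
o=robot.observe(); plan(o,(.4745,.179,.026),-2.5)
E
```

```text
10.75 [0.4754 0.1791 0.1913] open 0.05510887198928259
tool F [1.443 0.044 0.271]  tool M [-0.0134 -0.0006 -0.0177] sd [0.0317 0.0359 0.0263]
axis [[0.0, -0.0, -1.0], [-0.999, 0.044, -0.0], [0.044, 0.999, -0.0]]
axes x,y,z: [[0.0, -0.0, -1.0], [-0.999, 0.044, -0.0], [0.044, 0.999, -0.0]]
shift now-axes units: [ 4.133e+00  2.300e-02 -2.000e-03] world mm [-9.000e-01 -1.000e-01 -1.653e+02]
turn units: -0.004
after-turn axes [[0.0, -0.0, -1.0], [-0.999, 0.044, -0.0], [0.044, 0.999, -0.0]]  shift units in turned axes: [ 4.133e+00  2.300e-02 -2.000e-03]
```

The moment doesn't change between the ends and the weight is about 1.45 N, so tin 1 is silent. I'll set it back where it stood.

Call:
{"fn": "step_arm", "kwargs": {
  "rows": [
    [[0.8,0,0,0,0],[1,0,0,0,0],[1,0,0,0,0],[0.8,0,0,0,0],[0.35,0,0,0,0],[0.15,0,0,0,0],[0.05,0,0,0,0],[0,0,0,0,0],[0,0,0,0,1],[0,0,0,0,1],[0,0,0,0,1],[0,0,0,0,1],[-0.5,0,0,0,1],[-1,0,0,0,1],[-1,0,0,0,1],[-1,0,0,0,1],[-0.5,0,0,0,1],[0,0,0,0,1]]
  ]
}}

```text
clock: 13.0
tool_pos: [0.4769, 0.1793, 0.1873]
tcp_rot: [-1.178, 1.226, 1.174]
force: [-0.0, -0.2, -0.4]
opening: 0.0855
```

```bash
python3 - <<'E'
from cell import robot
from h import *
o=robot.observe(); plan(o,(.431,-.020,.18),-17.3)
c=robot.camera("side"); cv2.imwrite("pics/s2.png",c["frame"][:,:,::-1])
print(o["clock"],*[r for r in rects(c,c["frame"].min(2)>215,.042,80)],sep="\n")
E
```

```text
axes x,y,z: [[0.005, 0.001, -1.0], [-0.999, 0.044, -0.005], [0.044, 0.999, 0.001]]
shift now-axes units: [ 0.173  0.927 -5.029] world mm [ -45.9 -199.3   -7.3]
turn units: 1.718
after-turn axes [[0.005, 0.001, -1.0], [-0.955, 0.297, -0.004], [0.297, 0.955, 0.002]]  shift units in turned axes: [ 0.173 -0.386 -5.099]
13.0
([324.0, 376.0], 470, 470, 174, 65, 10.1)
([636.0, 292.0], -226, 191, 65, 18, 72.8)
([628.0, 256.0], -234, 91, 83, 44, 44.1)
([325.0, 248.0], 489, 181, 79, 55, -2.5)
([115.0, 310.0], 936, 381, 450, 26, -90.0)
([364.0, 191.0], 422, -16, 90, 58, -17.2)
([366.0, 152.0], 434, -165, 68, 59, -19.9)
([591.0, 77.0], -352, -694, 150, 49, 61.9)
([226.0, 90.0], 936, -419, 384, 24, -89.8)
([189.0, 225.0], 859, -43, 1268, 9, -88.9)
```

View pics/s2.png

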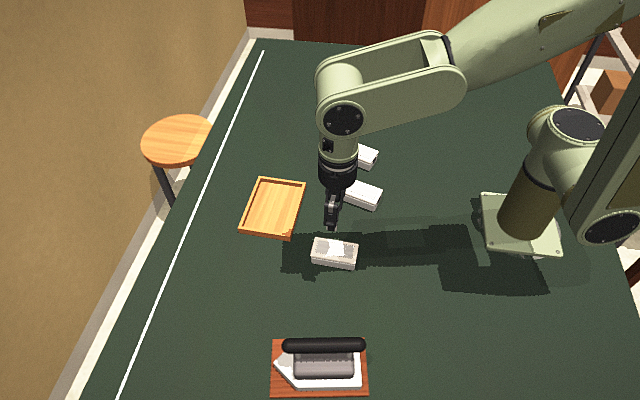

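Tin 1 is standing upright at about (335,252). Moving to tin 2.

Call:
{"fn": "step_arm", "kwargs": {
  "rows": [
    [[0,0,0,0.86,1],[0,0,0,0.86,1],[0,-0.04,-0.9,0,1],[0,-0.06,-1,0,1],[0,-0.07,-1,0,1],[0,-0.07,-1,0,1],[0,-0.07,-0.8,0,1],[0.2,-0.07,-0.4,0,1],[0,0,0,0,1],[0,0,0,0,1]]
  ]
}}

```text
clock: 14.3
tool_pos: [0.4287, -0.0196, 0.1764]
tcp_rot: [-0.982, 1.338, 0.985]
force: [-0.2, 0.8, -0.9]
opening: 0.0853
```

```bash
python3 - <<'E'
from cell import robot
from h import *
o=robot.observe(); print(o["clock"],o["tool_pos"]); plan(o,(.431,-.020,.023),-17.3)
c=robot.camera("wrist"); cv2.imwrite("pics/w3.png",c["frame"][:,:,::-1])
E
```

```text
14.3 [ 0.42866927 -0.01963609  0.17639527]
axes x,y,z: [[-0.002, 0.001, -1.0], [-0.955, 0.298, 0.002], [0.298, 0.955, 0.0]]
shift now-axes units: [ 3.835 -0.066  0.007] world mm [   2.3   -0.4 -153.4]
turn units: -0.002
after-turn axes [[-0.002, 0.001, -1.0], [-0.955, 0.297, 0.002], [0.297, 0.955, 0.0]]  shift units in turned axes: [ 3.835 -0.066  0.007]
```

View pics/w3.png

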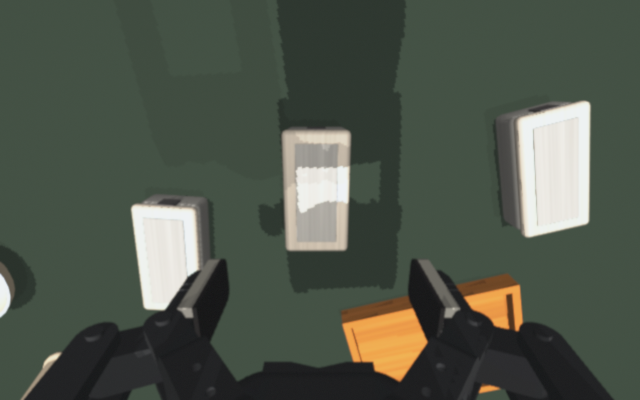

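Tin 2 is aligned at (317,189). I'll descend, grip and lift.

Call:
{"fn": "step_arm", "kwargs": {
  "rows": [
    [[0.8,-0.06,0,0,1],[1,0,0,0,1],[1,0,0,0,1],[0.6,0,0,0,1],[0.4,0,0,0,1],[0,0,0,0,1],[0,0,0,0,0],[0,0,0,0,0],[0,0,0,0,0],[0,0,0,0,0],[0,0,0,0,0]]
  ]
}}

```text
clock: 15.72
tool_pos: [0.433, -0.0212, 0.0266]
tcp_rot: [-0.986, 1.335, 0.982]
force: [-0.8, 0.6, 5.8]
opening: 0.0548
```

Call:
{"fn": "step_arm", "kwargs": {
  "rows": [
    [[-0.3,0,0,0,0],[-0.8,0,0,0,0],[-1,0,0,0,0],[-1,0,0,0,0],[-0.8,0,0,0,0],[-0.3,0,0,0,0],[0,0,0,0,0],[0,0,0,0,0],[0,0,0,0,0]]
  ]
}}

```text
clock: 16.85
tool_pos: [0.4304, -0.0207, 0.1916]
tcp_rot: [-0.982, 1.34, 0.986]
force: [0.1, -0.1, -2.0]
opening: 0.0547
```

```bash
python3 q.py w4
```

```text
17.45 [ 0.4315 -0.021   0.1933] open 0.05499082860491587
tool F [2.441 0.128 0.177]  tool M [ 0.0009 -0.001  -0.0025] sd [0.0186 0.032  0.0272]
axis [[0.0, -0.0, -1.0], [-0.955, 0.298, -0.0], [0.298, 0.955, 0.0]]
```

Call:
{"fn": "step_arm", "kwargs": {
  "rows": [
    [[0,-1,0,0,0],[0,-1,0,0,0],[0,-1,0,0,0],[0,0,0,0,0],[0,0,0,0,0],[0,0,0,0,0],[0,0,0,0,0]]
  ]
}}

```text
clock: 18.32
tool_pos: [0.5454, -0.0563, 0.1934]
tcp_rot: [-0.984, 1.337, 0.984]
force: [-0.1, 0.3, -2.2]
opening: 0.0553
```

```bash
python3 q.py w5
```

```text
18.925 [ 0.5461 -0.0567  0.1932] open 0.05493218086534074
tool F [ 2.508 -0.049 -0.183]  tool M [-0.002   0.0074  0.0081] sd [0.0234 0.0406 0.0195]
axis [[-0.0, 0.0, -1.0], [-0.955, 0.298, 0.0], [0.298, 0.955, 0.0]]
```

Call:
{"fn": "step_arm", "kwargs": {
  "rows": [
    [[0,1,0,0,0],[0,1,0,0,0],[0,1,0,0,0],[0,0,0,0,0],[0,0,0,0,0],[0,0,0,0,0],[0,0,0,0,0]]
  ]
}}

```text
clock: 19.8
tool_pos: [0.4324, -0.0213, 0.1935]
tcp_rot: [-0.984, 1.337, 0.983]
force: [0.4, -0.5, -2.0]
opening: 0.0552
```

```bash
python3 q.py w6
```

```text
20.4 [ 0.4315 -0.0209  0.1933] open 0.054778651660316036
tool F [ 2.259  0.099 -0.185]  tool M [-0.0039 -0.0062 -0.0102] sd [0.0142 0.0223 0.0225]
axis [[0.0, -0.0, -1.0], [-0.955, 0.298, -0.0], [0.298, 0.955, -0.0]]
```

Tin 2 is also silent, with a moment change below 0.02 N m. I'll set it back down.

Call:
{"fn": "step_arm", "kwargs": {
  "rows": [
    [[0.8,0,0,0,0],[1,0,0,0,0],[1,0,0,0,0],[0.8,0,0,0,0],[0.35,0,0,0,0],[0.15,0,0,0,0],[0.07,0,0,0,0],[0,0,0,0,0],[0,0,0,0,1],[0,0,0,0,1],[0,0,0,0,1],[0,0,0,0,1],[-0.5,0,0,0,1],[-1,0,0,0,1],[-1,0,0,0,1],[-1,0,0,0,1],[-0.5,0,0,0,1],[0,0,0,0,1]]
  ]
}}

```text
clock: 22.65
tool_pos: [0.4329, -0.0213, 0.1883]
tcp_rot: [-0.986, 1.334, 0.98]
force: [0.1, -0.3, -1.2]
opening: 0.0854
```

```bash
python3 - <<'E'
from cell import robot
from h import *
o=robot.observe(); print(o["clock"]);plan(o,(.4535,-.174,.18),-21.4)
E
```

```text
22.65
axes x,y,z: [[0.005, -0.001, -1.0], [-0.955, 0.298, -0.005], [0.298, 0.955, 0.0]]
shift now-axes units: [ 0.213 -1.627 -3.492] world mm [  20.6 -152.7   -8.3]
turn units: 0.475
after-turn axes [[0.005, -0.001, -1.0], [-0.931, 0.365, -0.005], [0.365, 0.931, 0.001]]  shift units in turned axes: [ 0.213 -1.871 -3.367]
```

Call:
{"fn": "step_arm", "kwargs": {
  "rows": [
    [[0,0,0,0.475,1],[0,-0.4,-0.8,0,1],[0,-0.5,-0.9,0,1],[0.1,-0.5,-0.9,0,1],[0.1,-0.47,-0.77,0,1],[0,0,0,0,1],[0,0,0,0,1]]
  ]
}}

```text
clock: 23.52
tool_pos: [0.4509, -0.1729, 0.177]
tcp_rot: [-0.927, 1.364, 0.932]
force: [0.9, 0.0, 0.8]
opening: 0.0852
```

```bash
python3 - <<'E'
from cell import robot
from h import *
o=robot.observe(); print(o["clock"],o["tool_pos"]); plan(o,(.4535,-.174,.023),-21.4)
c=robot.camera("wrist"); cv2.imwrite("pics/w7.png",c["frame"][:,:,::-1])
E
```

```text
23.525 [ 0.45093873 -0.17287164  0.1769528 ]
axes x,y,z: [[-0.003, 0.002, -1.0], [-0.931, 0.365, 0.003], [0.365, 0.931, 0.001]]
shift now-axes units: [ 3.849 -0.083 -0.007] world mm [   2.6   -1.1 -154. ]
turn units: -0.003
after-turn axes [[-0.003, 0.002, -1.0], [-0.931, 0.365, 0.003], [0.365, 0.931, 0.001]]  shift units in turned axes: [ 3.849 -0.083 -0.007]
```

View pics/w7.png

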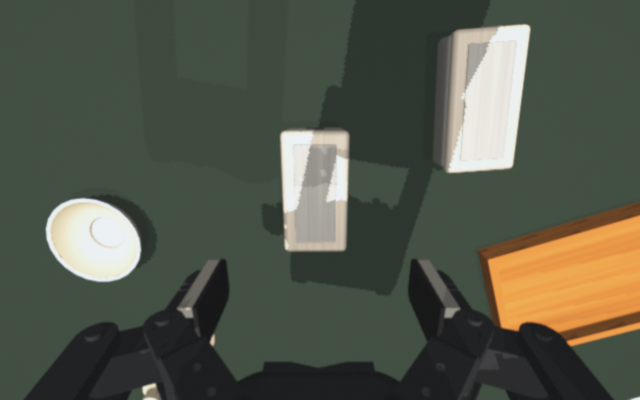

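Tin 3 is aligned at (315,189) and tin 2 stands upright at (485,98). I'll grip tin 3.

Call:
{"fn": "step_arm", "kwargs": {
  "rows": [
    [[0.8,-0.06,0,0,1],[1,0,0,0,1],[1,0,0,0,1],[0.6,0,0,0,1],[0.4,0,0,0,1],[0,0,0,0,1],[0,0,0,0,0],[0,0,0,0,0],[0,0,0,0,0],[0,0,0,0,0],[0,0,0,0,0]]
  ]
}}

```text
clock: 24.95
tool_pos: [0.4557, -0.1758, 0.0283]
tcp_rot: [-0.933, 1.362, 0.927]
force: [-0.8, -1.4, 6.2]
opening: 0.0548
```

Call:
{"fn": "step_arm", "kwargs": {
  "rows": [
    [[-0.3,0,0,0,0],[-0.8,0,0,0,0],[-1,0,0,0,0],[-1,0,0,0,0],[-0.8,0,0,0,0],[-0.3,0,0,0,0],[0,0,0,0,0],[0,0,0,0,0],[0,0,0,0,0]]
  ]
}}

```text
clock: 26.08
tool_pos: [0.4532, -0.174, 0.1927]
tcp_rot: [-0.927, 1.365, 0.933]
force: [-0.5, -0.4, -3.8]
opening: 0.055
```

```bash
python3 q.py w8
```

```text
26.675 [ 0.4543 -0.1746  0.1946] open 0.05474854743793775
tool F [ 3.603  0.01  -0.124]  tool M [-0.014  -0.0073  0.0003] sd [0.0197 0.0237 0.0225]
axis [[0.0, -0.0, -1.0], [-0.931, 0.365, -0.0], [0.365, 0.931, 0.0]]
```

Call:
{"fn": "step_arm", "kwargs": {
  "rows": [
    [[0,-1,0,0,0],[0,-1,0,0,0],[0,-1,0,0,0],[0,0,0,0,0],[0,0,0,0,0],[0,0,0,0,0],[0,0,0,0,0]]
  ]
}}

```text
clock: 27.55
tool_pos: [0.5652, -0.218, 0.1947]
tcp_rot: [-0.93, 1.363, 0.93]
force: [0.2, -0.7, -3.7]
opening: 0.0549
```

```bash
python3 q.py w9
```

```text
28.15 [ 0.5659 -0.2184  0.1944] open 0.05492466189583015
tool F [ 3.613 -0.06   0.097]  tool M [0.0191 0.0132 0.029 ] sd [0.0238 0.0287 0.0391]
axis [[-0.0, 0.0, -1.0], [-0.931, 0.365, 0.0], [0.365, 0.931, 0.0]]
```

Call:
{"fn": "step_arm", "kwargs": {
  "rows": [
    [[0,1,0,0,0],[0,1,0,0,0],[0,1,0,0,0],[0,0,0,0,0],[0,0,0,0,0],[0,0,0,0,0],[0,0,0,0,0]]
  ]
}}

```text
clock: 29.02
tool_pos: [0.4551, -0.1751, 0.1947]
tcp_rot: [-0.93, 1.363, 0.929]
force: [0.7, -0.3, -3.9]
opening: 0.0552
```

```bash
python3 q.py w10
```

```text
29.625 [ 0.4542 -0.1746  0.1945] open 0.05489962186048406
tool F [ 3.623 -0.137 -0.178]  tool M [ 0.0039 -0.0042 -0.0301] sd [0.0232 0.0257 0.019 ]
axis [[0.0, -0.0, -1.0], [-0.931, 0.365, -0.0], [0.365, 0.931, 0.0]]
```

Tin 3 weighs about 3.6 N, and the moment changed by 0.059 with the right sign. I'll shake it harder and measure again to be sure.

Call:
{"fn": "step_arm", "kwargs": {
  "rows": [
    [[0,-1,0,0,0],[0,-1,0,0,0],[0,-1,0,0,0],[0,0,0,0,0],[0,0,0,0,0],[0,1,0,0,0],[0,1,0,0,0],[0,1,0,0,0],[0,0,0,0,0],[0,0,0,0,0],[0,-1,0,0,0],[0,-1,0,0,0],[0,-1,0,0,0],[0,0,0,0,0],[0,0,0,0,0],[0,0,0,0,0],[0,0,0,0,0]]
  ]
}}

```text
clock: 31.75
tool_pos: [0.5654, -0.2181, 0.1947]
tcp_rot: [-0.93, 1.363, 0.93]
force: [0.3, -0.1, -3.6]
opening: 0.055
```

```bash
python3 q.py w11; python3 q.py
```

```text
32.35 [ 0.5659 -0.2184  0.1945] open 0.05497084006250614
tool F [ 3.481 -0.111  0.033]  tool M [0.0156 0.0081 0.0508] sd [0.0302 0.0253 0.0309]
axis [[-0.0, -0.0, -1.0], [-0.931, 0.365, 0.0], [0.365, 0.931, -0.0]]
32.95 [ 0.5659 -0.2184  0.1945] open 0.05495216591334379
tool F [ 3.934 -0.038  0.193]  tool M [-0.002   0.0025  0.0392] sd [0.0241 0.0343 0.0147]
axis [[-0.0, 0.0, -1.0], [-0.931, 0.365, 0.0], [0.365, 0.931, -0.0]]
```

Call:
{"fn": "step_arm", "kwargs": {
  "rows": [
    [[0,1,0,0,0],[0,1,0,0,0],[0,1,0,0,0],[0,0,0,0,0],[0,0,0,0,0],[0,0,0,0,0],[0,0,0,0,0]]
  ]
}}

```text
clock: 33.83
tool_pos: [0.455, -0.1751, 0.1947]
tcp_rot: [-0.93, 1.363, 0.929]
force: [0.1, -0.1, -3.5]
opening: 0.055
```

```bash
python3 q.py w12;python3 q.py
```

```text
34.425 [ 0.4542 -0.1746  0.1945] open 0.05506159389609614
tool F [ 3.727 -0.019 -0.045]  tool M [-0.002  -0.0187 -0.0257] sd [0.0297 0.0219 0.0225]
axis [[-0.0, 0.0, -1.0], [-0.931, 0.365, 0.0], [0.365, 0.931, -0.0]]
35.025 [ 0.4542 -0.1746  0.1945] open 0.05517667314707
tool F [ 3.651 -0.115  0.116]  tool M [ 0.0119 -0.0001 -0.0238] sd [0.029  0.0305 0.0299]
axis [[0.0, -0.0, -1.0], [-0.931, 0.365, -0.0], [0.365, 0.931, 0.0]]
```

The moment is +0.045 at one end and -0.025 at the other, repeatably, so tin 3 holds the ball. I'll do one more long shake so the ball dwells at both ends, then carry it to the tray.

Call:
{"fn": "step_arm", "kwargs": {
  "rows": [
    [[0,-1,0,0,0],[0,-1,0,0,0],[0,-1,0,0,0],[0,-1,0,0,0],[0,-1,0,0,0],[0,1,0,0,0],[0,1,0,0,0],[0,1,0,0,0],[0,1,0,0,0],[0,1,0,0,0],[0,-1,0,0,0],[0,-1,0,0,0],[0,-1,0,0,0],[0,-1,0,0,0],[0,-1,0,0,0],[0,0,0,0,0],[0,0,0,0,0],[0,0,0,0,0]]
  ]
}}

```text
clock: 37.28
tool_pos: [0.6394, -0.2471, 0.1944]
tcp_rot: [-0.929, 1.364, 0.931]
force: [0.9, 1.0, -3.8]
opening: 0.0549
```

```bash
python3 q.py w13
```

```text
37.875 [ 0.6404 -0.2476  0.1945] open 0.05483782602881654
tool F [ 3.519  0.047 -0.348]  tool M [0.0053 0.001  0.0494] sd [0.0306 0.0289 0.0281]
axis [[-0.0, -0.0, -1.0], [-0.931, 0.365, 0.0], [0.365, 0.931, -0.0]]
```

Call:
{"fn": "step_arm", "kwargs": {
  "rows": [
    [[0,1,0,0,0],[0,1,0,0,0],[0,1,0,0,0],[0,1,0,0,0],[0,1,0,0,0],[0,0,0,0,0],[0,0,0,0,0],[0,0,0,0,0]]
  ]
}}

```text
clock: 38.88
tool_pos: [0.4555, -0.1754, 0.1952]
tcp_rot: [-0.931, 1.362, 0.928]
force: [-0.6, 0.3, -3.8]
opening: 0.055
```

```bash
python3 q.py w14; python3 - <<'E'
from cell import robot
from h import *
o=robot.observe(); plan(o,(.660,.051,.177))
E
```

```text
39.475 [ 0.4542 -0.1746  0.1945] open 0.05499929012175605
tool F [ 3.594 -0.067  0.147]  tool M [-0.0112 -0.0016 -0.0304] sd [0.0308 0.0297 0.0271]
axis [[-0.0, 0.0, -1.0], [-0.931, 0.365, 0.0], [0.365, 0.931, 0.0]]
axes x,y,z: [[-0.0, 0.0, -1.0], [-0.931, 0.365, 0.0], [0.365, 0.931, 0.0]]
shift now-axes units: [ 0.437 -2.732  7.129] world mm [205.8 225.6 -17.5]
```

View pics/w14.png

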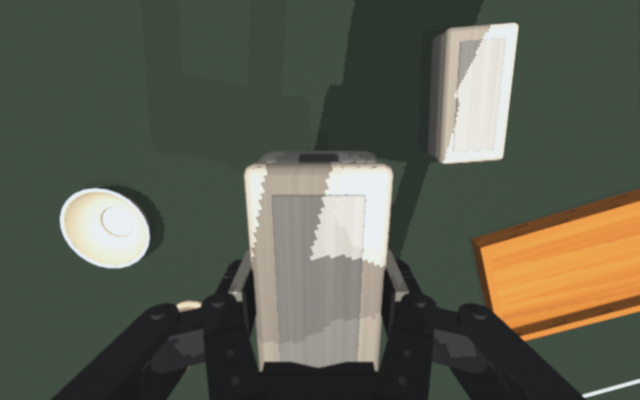

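The moment readings agree again, +0.049 and -0.030. The tin is held square in the jaws at (318,265). Carrying it over the tray.

Call:
{"fn": "step_arm", "kwargs": {
  "rows": [
    [[0,-0.2,0.4,0,0],[0,-0.3,0.8,0,0],[0,-0.37,1,0,0],[0,-0.37,1,0,0],[0,-0.37,1,0,0],[0,-0.37,1,0,0],[0,-0.35,0.9,0,0],[0.1,-0.25,0.6,0,0],[0.2,-0.15,0.33,0,0],[0.14,0,0.1,0,0],[0,0,0,0,0],[0,0,0,0,0],[0,0,0,0,0],[0,0,0,0,0]]
  ]
}}

```text
clock: 41.22
tool_pos: [0.66, 0.0506, 0.1774]
tcp_rot: [-0.93, 1.363, 0.929]
force: [0.1, 1.0, -3.2]
opening: 0.0546
```

```bash
python3 q.py w15; python3 - <<'E'
from cell import robot
from h import *
for n in ("top","side"):
    c=robot.camera(n); cv2.imwrite(f"pics/{n}9.png",c["frame"][:,:,::-1])
    print(n,*rects(c,c["frame"].min(2)>170,.042,150),sep="\n")
E
```

```text
41.825 [0.6599 0.0511 0.1769] open 0.05516616351230464
tool F [3.78  0.165 0.188]  tool M [ 0.0035  0.0242 -0.0331] sd [0.0212 0.0258 0.0302]
axis [[-0.0, -0.0, -1.0], [-0.931, 0.365, 0.0], [0.365, 0.931, -0.0]]
top
([294.0, 334.0], 130, 121, 215, 33, 86.6)
([35.0, 279.0], 286, 944, 247, 244, -85.0)
([461.0, 238.0], 421, -393, 87, 84, -2.0)
([342.0, 234.0], 431, -20, 112, 58, -17.0)
([273.0, 220.0], 475, 186, 112, 47, -3.3)
([197.0, 227.0], 470, 441, 174, 95, 2.0)
([313.0, 159.0], 674, 67, 69, 37, 86.3)
([314.0, 115.0], 819, 63, 101, 22, 86.7)
([201.0, 105.0], 854, 437, 583, 8, -89.0)
([448.0, 100.0], 870, -375, 704, 8, -88.9)
([87.0, 68.0], 975, 868, 520, 139, 89.8)
([565.0, 83.0], 879, -749, 586, 333, 89.6)
([294.0, 66.0], 989, 119, 703, 112, -90.0)
side
([323.0, 374.0], 471, 469, 176, 68, 9.9)
([627.0, 256.0], -232, 91, 85, 46, 44.1)
([334.0, 252.0], 475, 185, 111, 63, -2.5)
([543.0, 245.0], -31, 79, 90, 78, -0.2)
([114.0, 310.0], 936, 383, 454, 28, 90.0)
([630.0, 204.0], -298, -84, 107, 32, 88.1)
([360.0, 190.0], 432, -17, 111, 58, -17.2)
([276.0, 164.0], 684, -76, 95, 71, -19.0)
([373.0, 109.0], 423, -375, 87, 84, 8.8)
([178.0, 250.0], 856, 118, 947, 9, -88.8)
([328.0, 104.0], 575, -386, 151, 59, -80.8)
([219.0, 102.0], 936, -342, 241, 28, -89.8)
([633.0, 64.0], -547, -826, 268, 43, 72.1)
([257.0, 36.0], 938, -808, 201, 147, 21.3)
([294.0, 38.0], 824, -834, 441, 289, 9.0)
([318.0, 12.0], 673, -988, 693, 180, 27.8)
```

View pics/top9.png

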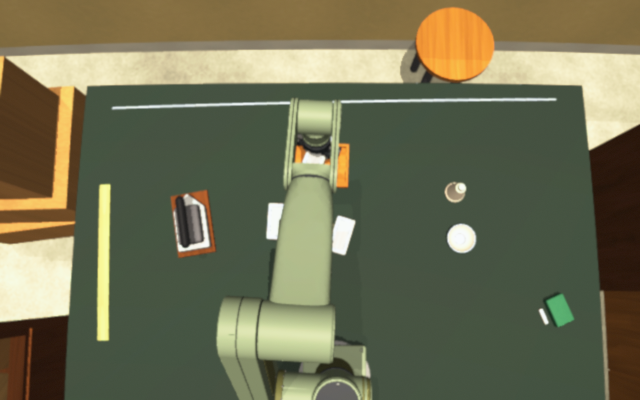

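View pics/side9.png

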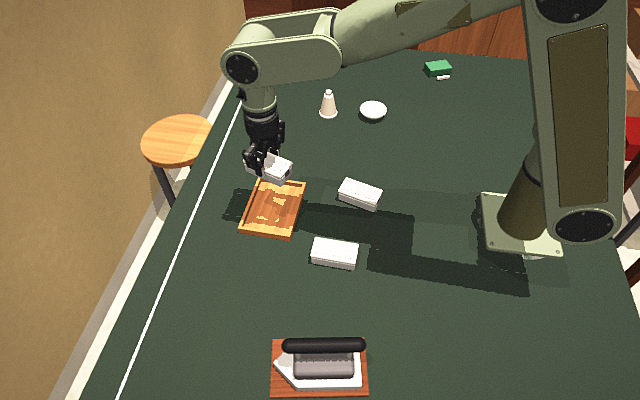

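The tin is held level over the tray at about (270,167) in the side view. Both silent tins stand upright on the table, and the iron, spool and dish haven't moved. Handing in.

```bash
python3 - <<'E'
from cell import robot
print(robot.sign_off()); o=robot.observe(); print(o["clock"],o["tool_pos"],o["opening"])
E
```

```text
the job is handed in; nothing more can be done
None
the job is handed in; nothing more can be done
```

I lifted and shook all three tins. The right-hand one (tin 3) rattles, and I handed the job in at about 42 s, still holding it level over the tray. The sign-off gave no verdict.

**Silent tins:** I stood both back upright about where they were. The left tin weighed about 1.45 N and the middle one about 2.4 N, both less than a tin holding the ball could weigh. Neither changed its moment consistently from end to end. The left tin's first short readings were noisy (a 0.037 N m change with the wrong sign), and a repeat with more readings gave only 0.009.

**Rattling tin:** It weighs about 3.6 N. Its moment swung from about +0.045 to -0.03 N m with each reversal, over several shakes. That swing of 0.07–0.08 is a little under the stated 0.09; the first reading was 0.06. The direction was always right, so I think the ball settles slightly short of the ends.

**Last checks:**
- **Held tin:** the tool was at (0.660, 0.051, 0.177), over the measured tray centre of (0.660, 0.051). The tin's underside is about 0.15 m above the table and the grip was steady at 55 mm.
- **Standing tins:** the cameras show both upright at about (0.475, 0.185) and (0.432, -0.018). The left tin reads about 6 mm off its first position, which may be partly because the arm hides it in the top view.
- **Bystanders:** the iron, thread cone and dish measured where they were at the start, to within a millimetre or so.

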